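Match the pattern roller

TASK

In the long grey tray, the black roller next to the empty cradle is the pattern for this order. Find the one roller on the sloping rack whose barrel is as thick as the pattern's, lift it out with the gripper and lay it level in the empty cradle, both flanges resting in the notches, without slamming it or pressing it hard into the tray. All other rollers stay where they are, and the cup must not be pushed about.

Things in the scene. Friction and masses are not known exactly. Their poses are not given: they have to be found in the camera images.
- rack: steel stand fixed to the table; origin on the table under its middle, z up, y along the row. Four cradles at y -111, -37, 37, 111 mm fall 35 degrees towards the rack's +x, so rollers lie 35 degrees from level, middles at x 0, 100 mm up; take them with the tool leaning 35 degrees (tips pointing down and to the rack's -x), closing along y. Sheet 32 mm behind the rollers' axes; a lip at the low end
- tray: grey plastic tray 95 x 335 x 8 mm, fixed; origin under its centre, z up, y along it. Level cradles at y -130 (empty), -58 (the pattern), 52 and 124 mm (parked patterns); a divider 6 mm thick, 38 mm high at y -3. A cradle is two 90-degree V notches, 12 mm wide, 58 mm apart along x, that carry a roller's flanges; the tray floor is 32 mm below a seated roller's axis
- empty_cradle (a point): where the middle of a roller is when it rests in the empty cradle of the tray, 40 mm above the table; x along the roller's axis, z up
- pattern_place (a point): where the middle of the pattern roller is, 40 mm above the table, in the cradle next to the empty one (72 mm from it); same axes as the tray
- roller_a: one of four loose black rollers on the rack: barrel 50 mm long between two flanges 40 mm wide, 8 mm thick; 66 mm long in all, 90 g. They differ only in barrel thickness: 18, 22, 26 and 30 mm, one each; names do not tell which: measure, e.g. by closing the fingers lightly on the barrel and reading the opening. Origin at its middle, x along its axis (to the rack's low end)
- roller_b: one of the four loose black plastic rollers on the sloping rack. Shape as roller_a; barrel thickness 18, 22, 26 or 30 mm, one of each on the rack; the names do not tell which. Origin at its middle, x along its axis (towards the low end of the rack at the start)
- roller_c: one of the four loose black plastic rollers on the sloping rack. Shape as roller_a; barrel thickness 18, 22, 26 or 30 mm, one of each on the rack; the names do not tell which. Origin at its middle, x along its axis (towards the low end of the rack at the start)
- roller_d: one of the four loose black plastic rollers on the sloping rack. Shape as roller_a; barrel thickness 18, 22, 26 or 30 mm, one of each on the rack; the names do not tell which. Origin at its middle, x along its axis (towards the low end of the rack at the start)
- pattern_p: one of the three loose black plastic pattern rollers in the tray. Shape as roller_a; barrel thickness 22, 26 or 30 mm, one of each; the names do not tell which, and which of them lies at pattern_place changes. Origin at its middle, 40 mm above the table, x along its axis
- pattern_q: one of the three loose black plastic pattern rollers in the tray. Shape as roller_a; barrel thickness 22, 26 or 30 mm, one of each; the names do not tell which, and which of them lies at pattern_place changes. Origin at its middle, 40 mm above the table, x along its axis
- pattern_r: one of the three loose black plastic pattern rollers in the tray. Shape as roller_a; barrel thickness 22, 26 or 30 mm, one of each; the names do not tell which, and which of them lies at pattern_place changes. Origin at its middle, 40 mm above the table, x along its axis
- black_cup: bystander: small black plastic cup, 60 mm wide, 50 mm high, loose, left of the work; origin under its centre
- tumbler: bystander: green tumbler with white lid, 68 mm wide, 110 mm high, fixed, left of the work; origin under its centre
- yellow_bin: bystander: yellow open bin 130 x 100 x 70 mm, fixed, right of the work; origin under its centre
Things that resemble listed ones, but are neither listed nor needed, are in the scene too. What is shaped like the pattern_p but blue or turquoise is not meant.

How it is judged (in metres and radians):
On the way:
1. the roller that matches the pattern is held by the fingers, off the rack (((horizontal distance between pattern_p and pattern_place below 0.02 m and distance of roller_d from where it was at the start of the episode above 0.05 m and contact force between roller_d and the fingers above 0.5 N and contact force between roller_d and rack below 0.05 N and contact force between roller_d and tray below 0.05 N) or (horizontal distance between pattern_q and pattern_place below 0.02 m and distance of roller_a from where it was at the start of the episode above 0.05 m and contact force between roller_a and the fingers above 0.5 N and contact force between roller_a and rack below 0.05 N and contact force between roller_a and tray below 0.05 N) or (horizontal distance between pattern_r and pattern_place below 0.02 m and distance of roller_c from where it was at the start of the episode above 0.05 m and contact force between roller_c and the fingers above 0.5 N and contact force between roller_c and rack below 0.05 N and contact force between roller_c and tray below 0.05 N))), for 0.2 s.
At the end, for the whole second after the job is handed in: The matching rack roller rests in the empty cradle (within 7 mm along its axis, 4 mm sideways and in height, 0.1 rad in direction); the three other rack rollers and the three patterns are within 15 mm of where they started (((horizontal distance between pattern_p and pattern_place below 0.02 m and x of roller_d in the frame of empty_cradle between -0.007 and 0.007 m and y of roller_d in the frame of empty_cradle between -0.004 and 0.004 m and z of roller_d in the frame of empty_cradle between -0.004 and 0.004 m and angle between the x axis of roller_d and the x axis of empty_cradle, either way round below 0.1 rad and linear speed of roller_d below 0.02 m/s and angular speed of roller_d below 0.3 rad/s and distance of each of roller_a, roller_b, roller_c from where it was at the start of the episode below 0.015 m) or (horizontal distance between pattern_q and pattern_place below 0.02 m and x of roller_a in the frame of empty_cradle between -0.007 and 0.007 m and y of roller_a in the frame of empty_cradle between -0.004 and 0.004 m and z of roller_a in the frame of empty_cradle between -0.004 and 0.004 m and angle between the x axis of roller_a and the x axis of empty_cradle, either way round below 0.1 rad and linear speed of roller_a below 0.02 m/s and angular speed of roller_a below 0.3 rad/s and distance of each of roller_b, roller_c, roller_d from where it was at the start of the episode below 0.015 m) or (horizontal distance between pattern_r and pattern_place below 0.02 m and x of roller_c in the frame of empty_cradle between -0.007 and 0.007 m and y of roller_c in the frame of empty_cradle between -0.004 and 0.004 m and z of roller_c in the frame of empty_cradle between -0.004 and 0.004 m and angle between the x axis of roller_c and the x axis of empty_cradle, either way round below 0.1 rad and linear speed of roller_c below 0.02 m/s and angular speed of roller_c below 0.3 rad/s and distance of each of roller_a, roller_b, roller_d from where it was at the start of the episode below 0.015 m)) and distance of each of pattern_p, pattern_q, pattern_r from where it was at the start of the episode below 0.015 m); the robot touches nothing.
It fails at once if a roller is slammed or pressed into the tray with more than 40 N (contact force between any of roller_a, roller_b, roller_c, roller_d and tray above 40 N).
It fails at once if the black cup is moved by more than 30 mm (distance of black_cup from where it was at the start of the episode above 0.03 m).
It also fails if it takes over 61 s, if anything falls off the work surface, if the arm or the gripper's body presses on something with over 40 N, if the wrist force passes 120 N, or if a joint passes its speed limit or range.

ROBOT

A 6-joint arm with a two-finger parallel gripper is mounted at the origin on the work surface. World frame = base frame: x ahead of the robot, y to its left, z up, the work surface at z = 0. Lengths are in m, angles in degrees, forces in N, time in s.
With the tool pointing down it reaches from about 0.375 to 0.9 m from the base axis. Payload 3.1 kg.
Tool frame: the origin (TCP) lies between the finger pads; the fingertips stand 11 mm ahead of it and the grasp point (between the pads) lies 8 mm behind it; z points along the fingers, y is the line along which they close (so a half turn about z gives the same grasp; the last joint's range is limited). The gripper opens to 87 mm and grips with 3 to 60 N. Pads are 19 mm wide; open, the fingers measure 117 mm over their backs; the gripper's body (75 mm by 190 mm) begins 51 mm behind the grasp point.
Start: joints at [56.637, 30.224, 82.088, -0, 67.689, -10.227], TCP at [0.246, 0.575, 0.234] pointing down, gripper open.
Joint ranges: [-176.69, 176.69], [-43.24, 126.21], [12.49, 139.97], [-82, 262], [0, 151.66], [-163.58, 163.58]. Speed limits (degrees/s): [159.86, 159.86, 180, 180, 180, 180].

INTERFACE

Orientations are given as a 3x3 rotation matrix whose columns are the frame's x, y, z axes.
In Python, from rig import bot, viewer, workorder, models gives the robot as it stands.
- The arm moves only by the shell command python3 -m jog 'ROWS'. ROWS is JSON, a list of rows, each a list of 7 numbers: the opening, from 0 (shut) to 1 (fully open), then the shift along the tool's x, y, z in m, then the turn, a rotation vector about the tool's x, y, z in degrees. In form: [[claw, x, y, z, ax, ay, az], ...]. A call has 1 to 20 rows; each row is the pose to reach, as a shift and turn from the pose commanded when the call began, along the tool's axes at that moment; what a row does not reach only later rows make up. A row lasts 1/8 s, in which the tool goes at most 62.5 mm and 10.7 degrees, less where a joint would pass 70% of its speed; a pose out of reach is approached as far as the arm can. A call with a gripper value outside its range is refused whole. The fingers move at their own pace and stop on an object; the grip force is fixed at half the most. Time passes only in rows, so rows that repeat a pose let the fingers close. It gives the time, the measured TCP pose, the force, the opening and the grip force at its end, in the units of the state.
- bot.read_state(): the state, without advancing time (a new reading comes with each control period).
- viewer.capture(name): name is "scene" or "side" or "wrist"; returns (picture, depth): 384x512x3 uint8, blue, green, red; 384x512 float32, m along the optical axis (not along the pixel's ray), 0 where there is no reading.
- viewer.camera_info(name): a dict with "fx", "fy", "cx", "cy" (pixels), "world_to_cam" (4x4, takes a point from world to camera coordinates). Camera axes: x right, y down, z forward; pixel columns grow to the right and rows downward; lengths in m; the calibration is good to about 2 mm. A picture is of the moment at which its call begins: read the wrist's pose just before it. camera_info takes no time and is no camera call; for the wrist camera it gives the pose at the moment of the call.
- workorder.hand_in(): hands the job in; it is judged then, once.
Trained networks look in the newest picture that a camera, given by its name, has taken for a name from the list of things; names that differ only in an ending like _2 or _b are one class to them, and where a whole thing is asked for, a point or a joint stands for the part that bears it (a point fixed in the world has none). Each returns a list of dicts, best first, with "p" (0 to 1); they miss things now and then, are a little off and sometimes report something else, mostly with a low value. They report only what shows in the picture. A call takes as long as a camera call. They do not tell look-alikes from the thing itself.
- models.outline_of(camera, thing): "mask" (384x512 bool, what is visible of it).
- models.tip_of(camera, thing): "xyz" ([x, y, z] in m, in world coordinates, good to about 4 mm: a listed point, or the origin of a listed thing).
The state is a dict: "time_s": time; "joint_positions": joint angles; "qvel": joint speeds; "tau": joint torques, N m; "position": TCP position; "tcp_rot": TCP orientation; "force": force on the tool from outside, world axes, zero at the start; "moment": the same for the moment, N m; "opening": opening from 0.0 (shut) to 1.0 (fully open); "grasp_force": force on a finger pad.
Only numpy, scipy, OpenCV 4.12 (cv2) and the standard library are available. Lean on these libraries where they do the work, as an engineer would, in place of code of your own. Each camera call takes 0.05 s, during which the arm holds its last target. There are 200 camera calls.

## Working session

There is one attempt and no reset: what is moved stays moved. The work goes in short steps, Python scripts to look and compute and a shell command to move; the robot and the scene stay as the last step left them, time stands still between calls to the robot, and variables do not carry over. Pictures are saved under pics/ and viewed, at most 10 in all, crops included, and the job is handed in when it is done.

```bash
ls; mkdir -p pics
python3 - <<'E'
from rig import bot, viewer, workorder, models
import cv2, numpy as np
s=bot.read_state(); print(s['time_s'],s['position'],s['tcp_rot'],s['opening'])
for n in ("scene","side"):
    im,d=viewer.capture(n); cv2.imwrite(f'pics/{n}0.png',im); np.savez(f'{n}0.npz',im=im,d=d,**viewer.camera_info(n))
    for t in ("rack","tray","empty_cradle","pattern_place","roller_a","pattern_p","black_cup"):
        print(n,t,[(np.round(r['xyz'],4).tolist(),round(r['p'],2)) for r in models.tip_of(n,t)])
E
```

```text
pics
0.0 [0.24514027 0.57413768 0.23255234] [[-9.19579976e-01  3.92901093e-01 -1.18292855e-03]
 [ 3.92902705e-01  9.19578202e-01 -1.84225121e-03]
 [ 3.63972791e-04 -2.15887315e-03 -9.99997603e-01]] 1.0006481728374241
scene rack [([0.4559, -0.0669, 0.003], 0.7)]
scene tray [([0.6229, 0.044, 0.0037], 0.75)]
scene empty_cradle [([0.631, -0.0811, 0.0367], 0.68)]
scene pattern_place [([0.6315, -0.0076, 0.0397], 0.62)]
scene roller_a [([0.4712, 0.0465, 0.1017], 0.82), ([0.4606, -0.0207, 0.1], 0.68), ([0.4479, -0.1019, 0.1004], 0.47), ([0.4365, -0.1747, 0.1009], 0.46)]
scene pattern_p [([0.7587, 0.0808, 0.0178], 0.89), ([0.7256, 0.2835, 0.018], 0.88), ([0.6026, 0.1696, 0.0398], 0.83), ([0.6159, 0.1008, 0.0411], 0.77), ([0.7979, 0.1976, 0.0195], 0.74), ([0.6252, -0.0112, 0.0395], 0.69), ([0.4781, 0.1702, 0.0172], 0.51), ([0.6301, -0.0077, 0.0447], 0.32)]
scene black_cup [([0.6, 0.3616, -0.0007], 0.85), ([0.6229, 0.0478, -0.0012], 0.44)]
side rack [([0.4565, -0.0636, -0.0019], 0.55)]
side tray [([0.6173, 0.0498, 0.0024], 0.8), ([0.4342, 0.3692, -0.0022], 0.4)]
side empty_cradle [([0.6233, 0.0503, 0.0011], 0.58), ([0.6358, -0.0813, 0.0394], 0.57)]
side pattern_place [([0.6295, -0.0111, 0.0404], 0.82)]
side roller_a [([0.4525, -0.1052, 0.1037], 0.91), ([0.4675, 0.0461, 0.1004], 0.8), ([0.4612, -0.0265, 0.0969], 0.79), ([0.4408, -0.1721, 0.1009], 0.6)]
side pattern_p [([0.7604, 0.0818, 0.0186], 0.76), ([0.7875, 0.1957, 0.0218], 0.75), ([0.45, -0.1043, 0.1011], 0.75), ([0.614, 0.101, 0.0414], 0.59), ([0.6282, -0.0107, 0.04], 0.57), ([0.4589, -0.0269, 0.0974], 0.54), ([0.7273, 0.2791, 0.022], 0.53), ([0.6091, 0.1749, 0.0402], 0.47), ([0.4782, 0.173, 0.021], 0.45)]
side black_cup [([0.5972, 0.3617, 0.001], 0.54)]
```

View pics/scene0.png

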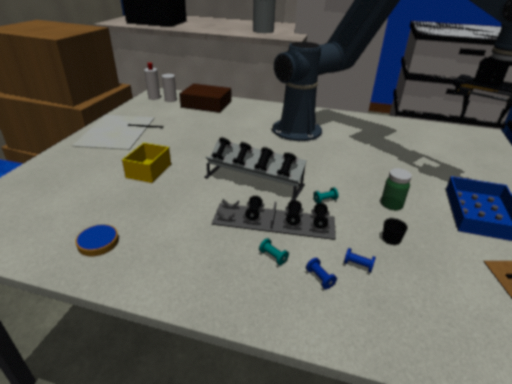

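View pics/side0.png

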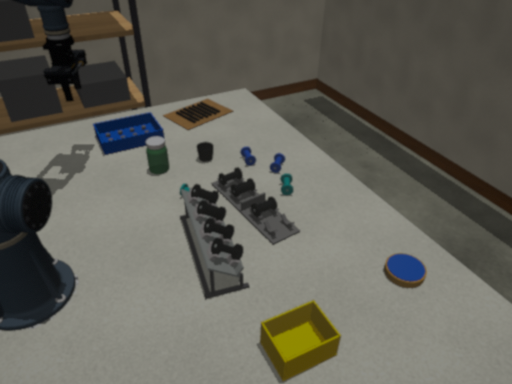

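The scene view shows the rack's four rollers at (224,147) to (287,165). In the tray, the empty cradle is at (228,212), the pattern at (255,208), and the parked ones at (293,212) and (320,216). The network positions match the stated heights and spacing. Next step is a closer view with the wrist camera.

```bash
cat > h.py <<'E'
from rig import bot, viewer, workorder, models
import cv2, numpy as np
from scipy.spatial.transform import Rotation as Ro
def frame(p,yaw,lean=0,x=1):
    """tool rot: y along frame's y (sign s), z down leaning by lean deg to frame's -x"""
    c,s=np.cos(np.radians(yaw)),np.sin(np.radians(yaw))
    F=np.array([[c,-s,0],[s,c,0],[0,0,1.]])
    l=np.radians(lean); z=np.array([-np.sin(l),0,-np.cos(l)]); y=np.array([0,1.,0])
    return F@np.column_stack([np.cross(y,z),y,z])
def delta(p,R):
    st=bot.read_state(); R0=np.array(st['tcp_rot']); p0=np.array(st['position'])
    print('t',st['time_s'],'shift',np.round(R0.T@(np.array(p)-p0),4),'turn',np.round(Ro.from_matrix(R0.T@R).as_rotvec(degrees=True),2))
def look(name,cam='wrist'):
    info=viewer.camera_info(cam); im,d=viewer.capture(cam); cv2.imwrite(f'pics/{name}.png',im)
    np.savez(name,im=im,d=d,**info); return im,d,info
def world(info,d,u,v):
    z=d[v,u]; c=np.stack([(u-info['cx'])/info['fx']*z,(v-info['cy'])/info['fy']*z,z,np.ones_like(z)])
    return (np.linalg.inv(info['world_to_cam'])@c)[:3].T
E
python3 - <<'E'
from h import *
delta([0.58,-0.03,0.33],frame(0,6.6))
E
```

```text
t 0.8 shift [-0.5452 -0.4247 -0.0964] turn [  0.     0.   -29.73]
```

```bash
python3 -m jog '[[0.55,-0.1,-0.08,-0.05,0,0,-5],[0.55,-0.545,-0.425,-0.096,0,0,-29.7],[0.55,-0.545,-0.425,-0.096,0,0,-29.7],[0.55,-0.545,-0.425,-0.096,0,0,-29.7],[0.55,-0.545,-0.425,-0.096,0,0,-29.7],[0.55,-0.545,-0.425,-0.096,0,0,-29.7],[0.55,-0.545,-0.425,-0.096,0,0,-29.7],[0.55,-0.545,-0.425,-0.096,0,0,-29.7],[0.55,-0.545,-0.425,-0.096,0,0,-29.7],[0.55,-0.545,-0.425,-0.096,0,0,-29.7],[0.55,-0.545,-0.425,-0.096,0,0,-29.7],[0.55,-0.545,-0.425,-0.096,0,0,-29.7],[0.55,-0.545,-0.425,-0.096,0,0,-29.7],[0.55,-0.545,-0.425,-0.096,0,0,-29.7],[0.55,-0.545,-0.425,-0.096,0,0,-29.7],[0.55,-0.545,-0.425,-0.096,0,0,-29.7]]'
python3 - <<'E'
from h import *
look('w1')
for t in ("rack","tray","empty_cradle","pattern_place","roller_a","pattern_p"):
    print(t,[(np.round(r['xyz'],4).tolist(),round(r['p'],2)) for r in models.tip_of('wrist',t)])
E
```

```text
time_s: 2.8
position: [0.5792, -0.0289, 0.3297]
tcp_rot: [[-0.993, -0.116, -0.0], [-0.116, 0.993, 0.0], [0.0, 0.0, -1.0]]
force: [0.8, 0.4, 0.0]
opening: 0.55
grasp_force: 0.0
rack [([0.4554, -0.0666, -0.0002], 0.95), ([0.6319, -0.0101, 0.0382], 0.36)]
tray [([0.618, 0.0462, 0.0021], 0.62), ([0.6365, -0.0823, 0.0439], 0.44)]
empty_cradle [([0.6367, -0.0834, 0.0411], 0.64)]
pattern_place [([0.6331, -0.0102, 0.0398], 0.79)]
roller_a [([0.4387, -0.1746, 0.0989], 0.93), ([0.4591, -0.0237, 0.0979], 0.77), ([0.4696, 0.0468, 0.0994], 0.7), ([0.4495, -0.1037, 0.1019], 0.7)]
pattern_p [([0.6158, 0.0999, 0.0414], 0.84), ([0.6298, -0.0058, 0.0383], 0.65), ([0.6059, 0.1709, 0.0427], 0.64), ([0.4756, 0.1752, 0.0227], 0.61), ([0.6166, 0.0416, 0.0002], 0.58), ([0.7559, 0.0824, 0.0197], 0.51)]
```

View pics/w1.png

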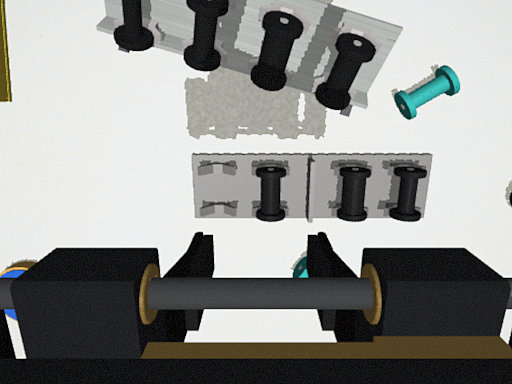

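The wrist view shows the tray at columns 192–432, rows 153–217. The empty cradle is at (218,187), the pattern at (270,192) and the parked rollers at (352,192) and (408,192). The four rack rollers are along the top at columns 133, 203, 277 and 346. I'll fit the frames and compare barrel widths.

```bash
cat > m.py <<'E'
from h import *
f=np.load('w1.npz'); im,d=f['im'],f['d']; info={k:f[k] for k in('fx','fy','cx','cy','world_to_cam')}
C=np.linalg.inv(info['world_to_cam']); print('cam',C[:3,3].round(4),C[:3,2].round(3))
v,u=np.mgrid[0:230,0:512]; v,u=v.ravel(),u.ravel(); P=world(info,d,u,v); ok=d[v,u]>0
g=cv2.cvtColor(im,cv2.COLOR_BGR2GRAY)[v,u]
m=ok&(P[:,2]>.005)&(P[:,2]<.016)&(abs(P[:,0]-.62)<.09)&(abs(P[:,1]-.045)<.21)&(g<190)
r=cv2.minAreaRect((P[m][:,:2]*1000).astype(np.float32)); print('tray rect',r,'z',np.median(P[m][:,2]))
def pix(p): q=info['world_to_cam']@np.append(p,1); return np.array([info['fx']*q[0]/q[2]+info['cx'],info['fy']*q[1]/q[2]+info['cy']])
def scan(c,ax,ac,name):
    ax/=np.linalg.norm(ax); out=[]
    for s in np.linspace(-.015,.015,13):
        t=np.arange(-.03,.03,.0005); L=np.array([pix(c+s*ax+k*ac) for k in t]).astype(np.float32)
        val=cv2.remap(cv2.cvtColor(im,cv2.COLOR_BGR2GRAY),L[None,:,0],L[None,:,1],cv2.INTER_LINEAR)[0].astype(float)
        i=np.argmin(abs(t)); lo=val[i]; th=60
        a=i
        while a>0 and val[a]<th:a-=1
        b=i
        while b<len(t)-1 and val[b]<th:b+=1
        out.append((t[b]-t[a],(t[b]+t[a])/2))
    o=np.array(out)*1000; print(name,'width',np.median(o[:,0]).round(1),'mid',np.median(o[:,1]).round(1),o[:,0].round(0))
ty=np.array([-.115,.9935,0]); tx=np.array([.9935,.115,0])
for n,p in (('pattern',(.631,-.0095,.04)),('p52',(.6155,.1005,.04)),('p124',(.6055,.171,.04))): scan(np.array(p),tx.copy(),ty,n)
yaw=np.radians(-8); ry=np.array([-np.sin(yaw),np.cos(yaw),0]); l=np.radians(35); rx=np.array([np.cos(yaw)*np.cos(l),np.sin(yaw)*np.cos(l),-np.sin(l)])
for p in ((.438,-.174,.1),(.4495,-.1035,.1),(.46,-.0237,.1),(.4698,.0466,.1)): scan(np.array(p),rx.copy(),ry,p)
E
python3 m.py
```

```text
cam [ 0.4998 -0.0369  0.482 ] [ 0.285  0.034 -0.958]
tray rect ((619.1258544921875, 49.445396423339844), (94.9738540649414, 333.93408203125), 6.782348155975342) z 0.008854500228893308
pattern width 25.5 mid 1.8 [26. 26. 25. 25. 26. 26. 26. 26. 26. 27. 27. 29. 28.]
p52 width 31.0 mid 1.3 [32. 31. 31. 31. 31. 31. 32. 31. 31. 31. 31. 32. 33.]
p124 width 23.5 mid 2.0 [24. 24. 24. 24. 24. 24. 24. 24. 24. 24. 24. 24. 25.]
(0.438, -0.174, 0.1) width 19.0 mid 1.5 [47. 42. 42. 19. 19. 19. 20. 19. 19. 19. 19. 19. 26.]
(0.4495, -0.1035, 0.1) width 22.0 mid 4.3 [22. 22. 22. 22. 22. 22. 22. 23. 22. 22. 22. 23. 28.]
(0.46, -0.0237, 0.1) width 29.5 mid -2.5 [30. 30. 30. 30. 30. 30. 30. 29. 30. 30. 30. 30. 30.]
(0.4698, 0.0466, 0.1) width 26.5 mid 0.8 [27. 26. 27. 27. 27. 27. 27. 27. 27. 26. 27. 27. 27.]
```

Pattern barrel measures 25.5 mm against 31 and 23.5 mm for the parked ones, so it is the 26 mm one. The rack order is 18, 22, 30, 26 mm, so the target is the roller at rack y = +111. I'll refine its axial position from depth and compute the moves.

```bash
cat > m2.py <<'E'
import contextlib,io
with contextlib.redirect_stdout(io.StringIO()): from m import *
c=np.array([.4698,.0474,.1]); nz=np.cross(rx,ry)
def ranges(c,X,Y,Z,n):
    Q=(P[ok]-c)@np.column_stack([X,Y,Z]); gg=g[ok]
    k=(abs(Q[:,1])<.022)&(abs(Q[:,0])<.045)&(gg<70)
    fl=Q[k&(Q[:,2]>.0155)&(Q[:,2]<.026)]*1000
    lo,hi=fl[fl[:,0]<0],fl[fl[:,0]>0]
    print(n,len(lo),np.percentile(lo,[5,50,95],axis=0).round(1).tolist(),len(hi),np.percentile(hi,[5,50,95],axis=0).round(1).tolist())
    b=Q[k&(abs(Q[:,0])<.018)&(abs(Q[:,1])<.004)]*1000; print(' barrel top',np.median(b[:,2]).round(1))
for p in ((.4377,-.1725,.1),(.4488,-.099,.1),(.4596,-.026,.1),(.4698,.0474,.1)): ranges(np.array(p),rx,ry,nz,p)
ranges(np.array([.626,-.0082,.04]),tx,ty,np.array([0,0,1.]),'pat')
R=frame(0,-8.1,35); zt=R[:,2]
for q in (c-.1*zt+.008*zt, c+.008*zt): delta(q,R)
E
python3 m2.py
```

```text
Traceback (most recent call last):
  File "m2.py", line 11, in <module>
    for p in ((.4377,-.1725,.1),(.4488,-.099,.1),(.4596,-.026,.1),(.4698,.0474,.1)): ranges(np.array(p),rx,ry,nz,p)
                                                                                     ~~~~~~^^^^^^^^^^^^^^^^^^^^^^^^
  File "m2.py", line 9, in ranges
    print(n,len(lo),np.percentile(lo,[5,50,95],axis=0).round(1).tolist(),len(hi),np.percentile(hi,[5,50,95],axis=0).round(1).tolist())
                    ~~~~~~~~~~~~~^^^^^^^^^^^^^^^^^^^^^
IndexError: index -1 is out of bounds for axis 0 with size 0
```

```bash
sed -i 's/for p in ((.4377,-.1725,.1),/for p in (/; s/(.4488,-.099,.1),//' m2.py; python3 m2.py
```

```text
(0.4596, -0.026, 0.1) 309 [[-33.7, -10.7, 15.6], [-29.6, -0.3, 18.3], [-7.7, 10.6, 20.7]] 233 [[6.9, -11.1, 15.6], [25.8, -1.1, 17.8], [31.5, 9.6, 20.4]]
 barrel top 15.0
(0.4698, 0.0474, 0.1) 268 [[-32.7, -12.4, 16.0], [-29.6, -1.3, 19.1], [-25.5, 11.1, 21.2]] 193 [[25.1, -13.2, 15.9], [28.0, -2.2, 18.9], [32.4, 10.0, 21.0]]
 barrel top 13.7
pat 135 [[-32.7, -12.3, 16.0], [-29.4, -1.0, 19.2], [-25.7, 10.5, 21.3]] 117 [[25.2, -11.1, 15.9], [28.6, -0.4, 19.1], [32.2, 11.5, 21.1]]
 barrel top 13.6
t 3.15 shift [0.0493 0.0763 0.1542] turn [-4.48 34.81 14.21]
t 3.15 shift [0.1048 0.0908 0.2361] turn [-4.48 34.81 14.21]
```

```bash
python3 -m jog '[[0.55,0.012,0.019,0.038,-1.1,8.7,3.55],[0.55,0.025,0.038,0.077,-2.2,17.4,7.1],[0.55,0.037,0.057,0.115,-3.4,26,10.7],[0.55,0.0493,0.0763,0.1542,-4.48,34.81,14.21],[0.55,0.0493,0.0763,0.1542,-4.48,34.81,14.21],[0.55,0.0493,0.0763,0.1542,-4.48,34.81,14.21],[0.55,0.0493,0.0763,0.1542,-4.48,34.81,14.21]]'
python3 - <<'E'
from h import *
R=frame(0,-8.1,35); zt=R[:,2]; c=np.array([.4698,.0470,.1]); delta(c+.008*zt,R)
E
```

```text
time_s: 4.03
position: [0.5234, 0.0392, 0.1788]
tcp_rot: [[-0.815, 0.141, -0.561], [0.116, 0.99, 0.08], [0.567, -0.0, -0.824]]
force: [0.5, -0.3, 0.2]
opening: 0.551
grasp_force: 0.0
t 4.025 shift [0.000e+00 1.000e-04 1.036e-01] turn [ 0.    0.46 -0.01]
```

```bash
python3 -m jog '[[0.55,0,0,0.02,0,0,0],[0.55,0,0,0.04,0,0,0],[0.55,0,0,0.06,0,0,0],[0.55,0,0,0.075,0,0,0],[0.55,0,0,0.09,0,0,0],[0.55,0,0,0.095,0,0,0],[0.55,0,0,0.095,0,0,0],[0.55,0,0,0.095,0,0,0]]'
python3 - <<'E'
from h import *
R=frame(0,-8.1,35); zt=R[:,2]; c=np.array([.4698,.0470,.1]); delta(c+.008*zt,R)
look('w2')
E
```

```text
time_s: 5.03
position: [0.4687, 0.0475, 0.0977]
tcp_rot: [[-0.812, 0.141, -0.567], [0.116, 0.99, 0.081], [0.573, -0.0, -0.82]]
force: [-0.6, 0.8, -0.6]
opening: 0.553
grasp_force: 0.0
t 5.025 shift [ 0.0004 -0.0004  0.0055] turn [-0.    0.06 -0.  ]
```

View pics/w2.png

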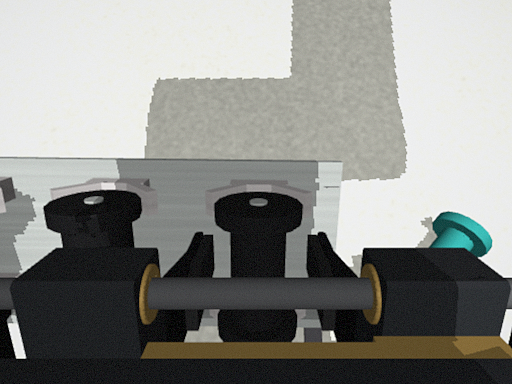

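The roller (columns 230–285) sits centred between the fingertips (213 and 305). I'll advance 5 mm, close and lift.

```bash
python3 -m jog '[[0.55,0,0,0.005,0,0,0],[0.55,0,0,0.005,0,0,0],[0.2,0,0,0.005,0,0,0],[0.2,0,0,0.005,0,0,0],[0.2,0,0,0.005,0,0,0],[0.2,0,0,0.005,0,0,0],[0.2,0,0,0.005,0,0,0],[0.2,0,0,0.005,0,0,0]]'
```

```text
time_s: 6.08
position: [0.4652, 0.0471, 0.0936]
tcp_rot: [[-0.811, 0.14, -0.568], [0.116, 0.99, 0.079], [0.574, -0.002, -0.819]]
force: [0.2, -5.6, 1.9]
opening: 0.287
grasp_force: 30.0
```

Opening 0.287 is about 25 mm, nearest to 26 mm, and the grip force is 30 N. Lifting along the tool axis.

```bash
python3 -m jog '[[0.2,0,0,-0.01,0,0,0],[0.2,0,0,-0.02,0,0,0],[0.2,0,0,-0.04,0,0,0],[0.2,0,0,-0.065,0,0,0],[0.2,0,0,-0.09,0,0,0],[0.2,0,0,-0.12,0,0,0],[0.2,0,0,-0.14,0,0,0],[0.2,0,0,-0.14,0,0,0],[0.2,0,0,-0.14,0,0,0]]'
python3 - <<'E'
from h import *
R=frame(0,6.78)
delta([.6345,-.0797,.032+.12],R)
E
```

```text
time_s: 7.2
position: [0.544, 0.0371, 0.2077]
tcp_rot: [[-0.81, 0.141, -0.569], [0.115, 0.99, 0.081], [0.575, 0.0, -0.818]]
force: [-0.7, 0.1, -0.9]
opening: 0.288
grasp_force: 30.0
t 7.2 shift [-0.1188 -0.1029 -0.0155] turn [  4.58 -34.89 -14.4 ]
```

```bash
python3 -m jog '[[0.2,-0.02,-0.017,-0.002,0.76,-5.8,-2.4],[0.2,-0.04,-0.034,-0.005,1.5,-11.6,-4.8],[0.2,-0.06,-0.051,-0.007,2.3,-17.4,-7.2],[0.2,-0.08,-0.069,-0.01,3.05,-23.3,-9.6],[0.2,-0.1,-0.086,-0.013,3.8,-29,-12],[0.2,-0.1188,-0.1029,-0.0155,4.58,-34.89,-14.4],[0.2,-0.1188,-0.1029,-0.0155,4.58,-34.89,-14.4],[0.2,-0.1188,-0.1029,-0.0155,4.58,-34.89,-14.4],[0.2,-0.1188,-0.1029,-0.0155,4.58,-34.89,-14.4]]'
python3 - <<'E'
from h import *
delta([.6345,-.0797,.032],frame(0,6.78))
look('w3')
for t in ("empty_cradle","pattern_place","tray"):
    print(t,[(np.round(r['xyz'],4).tolist(),round(r['p'],2)) for r in models.tip_of('wrist',t)])
E
```

```text
time_s: 8.32
position: [0.6354, -0.0792, 0.1527]
tcp_rot: [[-0.993, -0.119, 0.001], [-0.119, 0.993, -0.0], [-0.001, -0.0, -1.0]]
force: [0.3, -0.1, -0.7]
opening: 0.291
grasp_force: 30.0
t 8.325 shift [ 0.0011 -0.0003  0.1207] turn [-0.02  0.03  0.03]
empty_cradle [([0.6355, -0.083, 0.0454], 0.63)]
pattern_place [([0.6301, -0.0069, 0.0377], 0.42)]
tray [([0.619, 0.0452, -0.001], 0.63)]
```

View pics/w3.png

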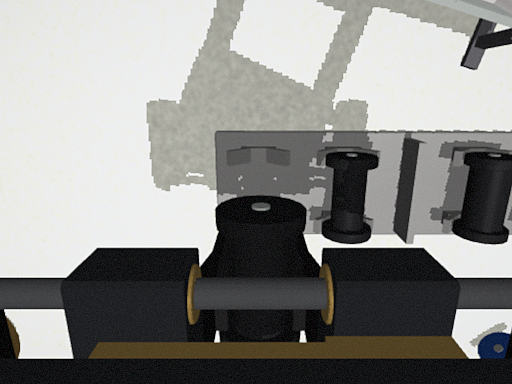

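Run:
```python
from h import *
f=np.load('w3.npz'); im,d=f['im'],f['d']; info={k:f[k] for k in('fx','fy','cx','cy','world_to_cam')}
v,u=np.mgrid[190:340,190:330]; v,u=v.ravel(),u.ravel(); P=world(info,d,u,v)
F=-frame(0,6.78); F[:,1]*=-1
Q=(P-[.6354,-.0792,.1607])@F*1000
def st(m): print(m.sum(),np.percentile(Q[m],[3,50,97],axis=0).round(1).tolist())
k=(abs(Q[:,1])<22)&(Q[:,2]<26)&(d[v,u]>0)&(Q[:,2]>-25)
st(k&(Q[:,0]<-20)&(Q[:,2]>16)); st(k&(Q[:,0]>20)&(Q[:,2]>10)&(Q[:,2]<24)); st(k&(abs(Q[:,0])<22)&(abs(Q[:,1])<5)); st(k&(Q[:,0]<-31)&(Q[:,2]<10))
# tray V / empty cradle
v,u=np.mgrid[125:240,205:300]; v,u=v.ravel(),u.ravel(); P=world(info,d,u,v); Q=(P-[.6345,-.0797,0])@F*1000
m=(Q[:,2]>12)&(Q[:,2]<45)&(d[v,u]>0)&(abs(Q[:,1])<35)&(Q[:,0]<0); st(m)
```

```text
1520 [[-32.0, -11.5, 16.3], [-28.7, 1.4, 20.2], [-24.2, 14.2, 22.2]]
893 [[20.4, -15.3, 10.2], [25.4, 1.0, 13.3], [27.4, 17.4, 15.4]]
1329 [[-20.0, -4.8, 13.2], [-8.1, 0.1, 14.5], [21.2, 4.7, 15.7]]
1408 [[-32.8, -16.1, -14.1], [-31.8, 1.4, 0.5], [-31.4, 18.8, 9.3]]
1025 [[-34.5, -23.9, 17.3], [-29.0, -0.7, 25.4], [-22.9, 23.4, 34.4]]
```

```bash
python3 -m jog '[[0.2,0.0018,-0.0015,0.02,0,0,0],[0.2,0.0018,-0.0015,0.04,0,0,0],[0.2,0.0018,-0.0015,0.06,0,0,0],[0.2,0.0018,-0.0015,0.08,0,0,0],[0.2,0.0018,-0.0015,0.095,0,0,0],[0.2,0.0018,-0.0015,0.105,0,0,0],[0.2,0.0018,-0.0015,0.112,0,0,0],[0.2,0.0018,-0.0015,0.112,0,0,0],[0.2,0.0018,-0.0015,0.112,0,0,0],[0.2,0.0018,-0.0015,0.112,0,0,0]]'
```

```text
time_s: 9.78
position: [0.6343, -0.0821, 0.0413]
tcp_rot: [[-0.993, -0.118, 0.003], [-0.118, 0.993, -0.001], [-0.002, -0.001, -1.0]]
force: [1.0, -0.3, -1.1]
opening: 0.287
grasp_force: 30.0
```

```bash
python3 -m jog '[[0.2,0,0,0.002,0,0,0],[0.2,0,0,0.003,0,0,0],[0.2,0,0,0.004,0,0,0],[0.2,0,0,0.004,0,0,0]]'
```

```text
time_s: 10.28
position: [0.6338, -0.0819, 0.0365]
tcp_rot: [[-0.993, -0.118, 0.001], [-0.118, 0.993, -0.001], [-0.001, -0.001, -1.0]]
force: [0.1, -0.1, -0.8]
opening: 0.292
grasp_force: 30.0
```

```bash
python3 -m jog '[[0.2,0,0,0.001,0,0,0],[0.2,0,0,0.002,0,0,0],[0.2,0,0,0.002,0,0,0],[0.2,0,0,0.002,0,0,0]]'
```

```text
time_s: 10.78
position: [0.634, -0.0819, 0.0347]
tcp_rot: [[-0.993, -0.118, 0.002], [-0.118, 0.993, -0.001], [-0.001, -0.001, -1.0]]
force: [0.3, 0.5, -1.7]
opening: 0.292
grasp_force: 30.0
```

```bash
python3 -m jog '[[0.2,0,0,0.001,0,0,0],[0.2,0,0,0.001,0,0,0],[0.2,0,0,0.001,0,0,0]]'
```

```text
time_s: 11.15
position: [0.6339, -0.0819, 0.0337]
tcp_rot: [[-0.993, -0.118, 0.002], [-0.118, 0.993, -0.001], [-0.001, -0.001, -1.0]]
force: [0.1, -0.3, -0.9]
opening: 0.289
grasp_force: 30.0
```

```bash
python3 -m jog '[[0.2,0,0,0.001,0,0,0],[0.2,0,0,0.001,0,0,0],[0.2,0,0,0.001,0,0,0]]'
```

```text
time_s: 11.52
position: [0.6339, -0.0819, 0.0327]
tcp_rot: [[-0.993, -0.118, 0.001], [-0.118, 0.993, -0.001], [-0.001, -0.001, -1.0]]
force: [0.4, 0.4, -1.8]
opening: 0.288
grasp_force: 30.0
```

```bash
python3 -m jog '[[0.2,0,0,0.001,0,0,0],[0.2,0,0,0.001,0,0,0],[0.2,0,0,0.001,0,0,0]]'
```

```text
time_s: 11.9
position: [0.634, -0.0818, 0.0318]
tcp_rot: [[-0.993, -0.118, 0.002], [-0.118, 0.993, -0.001], [-0.002, -0.001, -1.0]]
force: [-0.0, -0.0, 0.3]
opening: 0.289
grasp_force: 30.0
```

```bash
python3 -m jog '[[0.2,0,0,0.0005,0,0,0],[0.2,0,0,0.0007,0,0,0],[0.2,0,0,0.0007,0,0,0],[0.2,0,0,0.0007,0,0,0]]'
```

```text
time_s: 12.4
position: [0.634, -0.0817, 0.0315]
tcp_rot: [[-0.993, -0.118, 0.002], [-0.118, 0.993, -0.001], [-0.002, -0.001, -1.0]]
force: [-0.8, 1.9, 5.8]
opening: 0.291
grasp_force: 30.0
```

Contact with the notches at 5.8 N. Opening, backing straight up, then looking.

```bash
python3 -m jog '[[0.33,0,0,0.0004,0,0,0],[0.4,0,0,0.0004,0,0,0],[0.5,0,0,0,0,0,0],[0.5,0,0,0,0,0,0],[0.5,0,0,0,0,0,0],[0.5,0,0,-0.01,0,0,0],[0.5,0,0,-0.03,0,0,0],[0.5,0,0,-0.06,0,0,0],[0.5,0,0,-0.1,0,0,0],[0.5,0,0,-0.15,0,0,0],[0.5,0.03,0,-0.2,0,0,0],[0.5,0.06,0,-0.25,0,0,0],[0.5,0.06,0,-0.25,0,0,0],[0.5,0.06,0,-0.25,0,0,0],[0.5,0.06,0,-0.25,0,0,0]]'
python3 - <<'E'
from h import *
look('w4'); im,d=look('s4','side')[:2]; cv2.imwrite('pics/s4.png',im)
for c,t in (("wrist","roller_a"),("wrist","pattern_p"),("side","roller_a")):
    print(t,[(np.round(r['xyz'],4).tolist(),round(r['p'],2)) for r in models.tip_of(c,t)])
f=np.load('w4.npz'); im,d=f['im'],f['d']; info={k:f[k] for k in('fx','fy','cx','cy','world_to_cam')}
v,u=np.mgrid[0:384,0:512]; v,u=v.ravel(),u.ravel(); P=world(info,d,u,v); g=cv2.cvtColor(im,cv2.COLOR_BGR2GRAY)[v,u]
F=-frame(0,6.78); F[:,1]*=-1
for n,y in (('new',-.130),('pattern',-.058),('p52',.052),('p124',.124)):
    Q=(P-[.6191,.0494,.04])@F*1000-[0,y*1000,0]
    k=(abs(Q[:,1])<24)&(abs(Q[:,0])<40)&(Q[:,2]>15.5)&(Q[:,2]<26)&(d[v,u]>0)&(g<70)
    for s in(-1,1):
        q=Q[k&(s*Q[:,0]>0)]; print(n,len(q),np.percentile(q,[3,50,97],axis=0).round(1).tolist() if len(q) else '')
E
```

```text
time_s: 14.28
position: [0.5737, -0.0885, 0.2797]
tcp_rot: [[-0.993, -0.118, -0.001], [-0.118, 0.993, 0.0], [0.001, 0.0, -1.0]]
force: [-0.4, 0.4, -0.3]
opening: 0.497
grasp_force: 0.0
roller_a [([0.6354, -0.0785, 0.0419], 0.97), ([0.4385, -0.1752, 0.0978], 0.7), ([0.4479, -0.1006, 0.1039], 0.69), ([0.4578, -0.0251, 0.0991], 0.58)]
pattern_p [([0.6292, -0.0064, 0.0388], 0.96), ([0.4752, 0.1776, 0.0209], 0.95), ([0.6055, 0.1756, 0.0396], 0.76), ([0.618, 0.0975, 0.0372], 0.72), ([0.4613, -0.026, 0.101], 0.39), ([0.6345, -0.0848, 0.0432], 0.16)]
roller_a [([0.4406, -0.1704, 0.1016], 0.94), ([0.4639, -0.0277, 0.0948], 0.94), ([0.6309, -0.0801, 0.0417], 0.69), ([0.4501, -0.1047, 0.1009], 0.63)]
new 169 [[-33.0, -12.5, 15.7], [-29.5, -0.0, 19.2], [-25.1, 12.4, 21.4]]
new 155 [[24.9, -13.0, 15.7], [28.1, 0.0, 18.9], [32.2, 11.9, 21.3]]
pattern 178 [[-32.6, -13.0, 15.8], [-29.0, -1.2, 19.0], [-24.9, 12.0, 21.2]]
pattern 50 [[18.6, 2.4, 15.5], [27.4, 8.1, 17.8], [32.1, 13.3, 20.2]]
p52 272 [[-32.5, -12.3, 15.6], [-26.7, -1.3, 17.3], [-2.2, 11.0, 21.3]]
p52 244 [[4.1, -12.7, 15.6], [25.8, -1.6, 17.3], [32.7, 9.8, 21.1]]
p124 172 [[-32.6, -13.4, 15.8], [-29.0, -3.3, 19.2], [-25.1, 11.6, 21.5]]
p124 151 [[25.3, -13.2, 15.8], [28.5, -2.2, 19.2], [32.7, 11.5, 21.6]]
```

View pics/w4.png

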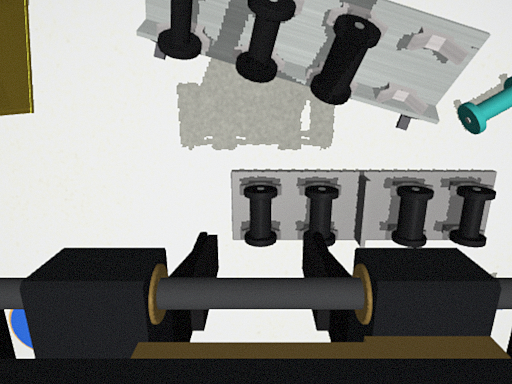

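The new roller lies level in its cradle at (260,213). Both flanges are centred within 1 mm and at the right height, and its barrel looks as thick as the pattern's at (320,213). The other rollers are undisturbed and the gripper is clear.

```bash
python3 -c "
from rig import workorder
print(workorder.hand_in())"
```

```text
the job is handed in; nothing more can be done
None
```

The 26 mm roller matching the pattern, taken from rack position y = +111, now lies level in the empty cradle within about 1 mm; I handed the job in at about 14 s, and no verdict was returned.

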